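# Switch on the tube stirrer's channels in order

### The arm

A 6-joint arm with a two-finger parallel gripper is mounted at the origin on a cart in front of the work surface, level with it; the furniture and walls round the work are solid. World frame = base frame: x ahead of the robot, y to its left, z up, the work surface at z = 0. Lengths are in mm, angles in rad, forces in N, time in s.
With the tool pointing down it reaches from about 375 to 825 mm from the base axis. Payload 5.5 kg.
Tool frame: the origin (TCP) lies at the very end of the fingers, on their centre line; the grasp point (between the pads) lies 19 mm behind it; z points along the fingers, y is the direction in which the jaws open and shut (so a half turn about z gives the same grasp; the last joint's range is limited). The gripper opens to 85 mm and grips with 20 to 120 N. Pads are 22 mm wide; open, the fingers measure 114 mm over their backs; the gripper's body (76 mm by 85 mm) begins 54 mm behind the grasp point. The pads swing forward as they close: fully open they stand 13 mm farther back than shut.
Start: joints at [-1.113, 0.314, -0.047, 1.21, 0, 1.571], TCP at [265.182, -538.213, 231.299] pointing down, gripper open.
Joint ranges: [-2.67, 2.67], [-0.69, 1.73], [-1.03, 1.25], [-2.08, 2.16], [-1.42, 1.45], [-3.14, 3.14]. Speed limits (rad/s): [2.39, 2.39, 3.01, 3.14, 3.14, 3.14].

### API

Orientations are given as a unit quaternion [x, y, z, w].
In Python, from cell import r, snapshot, get_calibration gives the robot as it stands.
- The arm moves only by the tool drive_tool, never from a script. Its argument "deltas" is a list that holds one entry, the list of rows, each a list of 4 numbers: the shift along the tool's x, y, z in cm, then the turn about the tool's z in rad. A call has 1 to 12 rows; each row is the pose to reach, as a shift and turn from the pose commanded when the call began, along the tool's axes at that moment; what a row does not reach only later rows make up. A row lasts 1/8 s, in which the tool goes at most 62.5 mm and 10.7 degrees, less where a joint would pass 70% of its speed; a pose out of reach is approached as far as the arm can. A call with a gripper value outside its range is refused whole. "claw" is the finger opening in cm, from 0 to 8.54, set as the call begins (left out, the last holds). The fingers move at their own pace and stop on an object; "force" is the grip in N (left out, the last holds). Time passes only in rows, so rows that repeat a pose let the fingers close. It gives the time, the measured TCP pose, the force and the opening at its end, in the units of the state.
- r.get_state(): the state, without advancing time (a new reading comes with each control period).
- snapshot(name): name is "scene" or "top"; returns (picture, depth): 480x640x3 uint8, blue, green, red; 480x640 float32, mm along the optical axis (not along the pixel's ray), 0 where there is no reading.
- get_calibration(name): a dict with "fov_y" (degrees; the focal length in pixels is half the picture's height over the tangent of half this angle, whatever the lens; pixels are square), "cx", "cy" (the principal point, pixels), "camera_from_world" (4x4, takes a point from world to camera coordinates). Camera axes: x right, y up, looking along -z (the intrinsics and any distortion apply to the point x, -y, -z); pixel columns grow to the right and rows downward; lengths in mm; the calibration is good to about 2 mm. A picture is of the moment at which its call begins. get_calibration takes no time and is no camera call.
- r.finish_job(): hands the job in, once; it reports no verdict.
The state is a dict: "clock": time; "joints": joint angles; "qd": joint speeds; "tau": joint torques, N m; "ee_pos": TCP position; "eef_rot": TCP orientation; "force": force on the tool from outside, world axes, zero at the start; "moment": the same for the moment, N m; "grip_width": finger opening in mm.
Only numpy, scipy, OpenCV 4.12 (cv2) and the standard library are available. Lean on these libraries where they do the work, as an engineer would, in place of code of your own. Each camera call takes 0.05 s, during which the arm holds its last target.

### The job

Start the tube stirrer one channel after another by pressing the green-marked front end of its rocker switches fully down: first the rocker in front of the orange-capped tube, then the one in front of the blue-capped tube, then the one in front of the white-capped tube, and leave them on. Leave off the rocker of the place that is covered by the black cap. Only press: the tubes, the black cap and everything else on the worktop stay where they are.

Things in the scene. Friction and masses are not known exactly. Their poses are not given: they have to be found in the camera images.
- stirrer: tube stirrer, fixed, 160 mm deep (x, from rocker side to tube side), 270 mm wide (y); origin at the centre of its underside. Front: white housing with four rockers in a row on a grey deck 66 mm high. Rear: aluminium block 40 mm high with four holes (31 mm wide, 28 mm deep), each straight behind its own rocker. Numbered 1 to 4 from left (+y) to right, 62 mm apart.
- rocker1 (a joint): rocker of place 1: white V-shaped key 48 mm long (along stirrer x), 30 mm wide, hinged at mid-length in the bottom of the V, at stirrer x -30, y 93, z 80 mm. 0 rad = off (front half, with a green bar, slopes up 0.4 rad to the front; rear half level), 0.4 = fully on (front half level, rear half up). Turns against friction, about 3 N at the green bar; no spring, stays where left.
- rocker1_on (a point): pressing point on the top face of rocker 1's front half, at the green bar, 18 mm in front of the hinge (6 mm from the key's front end); moves with the key, about 87 mm above the worktop when off, 80 mm when on. Pressing it down 7 mm turns the rocker on.
- place1 (a point): centre of the mouth of hole 1 in the rear block, 40 mm above the worktop, 76 mm behind the hinge of rocker 1.
- rocker2 (a joint): rocker of place 2: white V-shaped key 48 mm long (along stirrer x), 30 mm wide, hinged at mid-length in the bottom of the V, at stirrer x -30, y 31, z 80 mm. 0 rad = off (front half, with a green bar, slopes up 0.4 rad to the front; rear half level), 0.4 = fully on (front half level, rear half up). Turns against friction, about 3 N at the green bar; no spring, stays where left.
- rocker2_on (a point): pressing point on the top face of rocker 2's front half, at the green bar, 18 mm in front of the hinge (6 mm from the key's front end); moves with the key, about 87 mm above the worktop when off, 80 mm when on. Pressing it down 7 mm turns the rocker on.
- place2 (a point): centre of the mouth of hole 2 in the rear block, 40 mm above the worktop, 76 mm behind the hinge of rocker 2.
- rocker3 (a joint): rocker of place 3: white V-shaped key 48 mm long (along stirrer x), 30 mm wide, hinged at mid-length in the bottom of the V, at stirrer x -30, y -31, z 80 mm. 0 rad = off (front half, with a green bar, slopes up 0.4 rad to the front; rear half level), 0.4 = fully on (front half level, rear half up). Turns against friction, about 3 N at the green bar; no spring, stays where left.
- rocker3_on (a point): pressing point on the top face of rocker 3's front half, at the green bar, 18 mm in front of the hinge (6 mm from the key's front end); moves with the key, about 87 mm above the worktop when off, 80 mm when on. Pressing it down 7 mm turns the rocker on.
- place3 (a point): centre of the mouth of hole 3 in the rear block, 40 mm above the worktop, 76 mm behind the hinge of rocker 3.
- rocker4 (a joint): rocker of place 4: white V-shaped key 48 mm long (along stirrer x), 30 mm wide, hinged at mid-length in the bottom of the V, at stirrer x -30, y -93, z 80 mm. 0 rad = off (front half, with a green bar, slopes up 0.4 rad to the front; rear half level), 0.4 = fully on (front half level, rear half up). Turns against friction, about 3 N at the green bar; no spring, stays where left.
- rocker4_on (a point): pressing point on the top face of rocker 4's front half, at the green bar, 18 mm in front of the hinge (6 mm from the key's front end); moves with the key, about 87 mm above the worktop when off, 80 mm when on. Pressing it down 7 mm turns the rocker on.
- place4 (a point): centre of the mouth of hole 4 in the rear block, 40 mm above the worktop, 76 mm behind the hinge of rocker 4.
- tube_orange: loose clear centrifuge tube with orange screw cap, 34 mm across the cap, 108 mm long, standing upright in one of the holes (its top 120 mm above the worktop); origin at the centre of its underside, z along the tube.
- tube_blue: loose clear centrifuge tube with blue screw cap, 34 mm across the cap, 108 mm long, standing upright in one of the holes (its top 120 mm above the worktop); origin at the centre of its underside, z along the tube.
- tube_white: loose clear centrifuge tube with white screw cap, 34 mm across the cap, 108 mm long, standing upright in one of the holes (its top 120 mm above the worktop); origin at the centre of its underside, z along the tube.
- plug: loose black round cap 38 mm wide, 14 mm high, lying over the hole that has no tube; origin at the centre of its underside.
- slide_box: bystander: loose grey slide box 69x100x33 mm; origin at the centre of its underside.
- tin: bystander: loose small blue box 42x60x19 mm; origin at the centre of its underside.
- objective_case: bystander: loose round white case with black lid, 37 mm wide, 58 mm high; origin at the centre of its underside.
- beaker: bystander: loose clear beaker 55 mm wide, 70 mm high; origin at the centre of its underside.
- dish_brown: bystander: loose brown covered culture dish 55 mm wide, up to 12 mm high; origin at the centre of its underside.
- microscope1: solid, fixed obstacle: microscope ahead of the robot, a little to its left (+y side of the stirrer), 236 mm deep (x), 172 mm wide (y), 397 mm high, always in the same place; origin at the centre of its underside. Keep the arm and gripper clear of it. Another one like it stands 0.655 m to its right (-y), on the other side of the stirrer.
Things that resemble listed ones, but are neither listed nor needed, are in the scene too. What is shaped like the plug but pink or yellow is not meant.

How it is judged (in metres and radians):
On the way, in this order (a step that is already met when the one before it is completed fails the run):
1. the rocker of the orange-capped tube is pressed fully on (((horizontal distance between tube_orange and place1 below 0.025 m and value of joint rocker1 above 0.34 rad) or (horizontal distance between tube_orange and place2 below 0.025 m and value of joint rocker2 above 0.34 rad) or (horizontal distance between tube_orange and place3 below 0.025 m and value of joint rocker3 above 0.34 rad) or (horizontal distance between tube_orange and place4 below 0.025 m and value of joint rocker4 above 0.34 rad))), for 0.2 s.
2. the rocker of the blue-capped tube is pressed fully on (((horizontal distance between tube_blue and place1 below 0.025 m and value of joint rocker1 above 0.34 rad) or (horizontal distance between tube_blue and place2 below 0.025 m and value of joint rocker2 above 0.34 rad) or (horizontal distance between tube_blue and place3 below 0.025 m and value of joint rocker3 above 0.34 rad) or (horizontal distance between tube_blue and place4 below 0.025 m and value of joint rocker4 above 0.34 rad))), for 0.2 s.
3. the rocker of the white-capped tube is pressed fully on (((horizontal distance between tube_white and place1 below 0.025 m and value of joint rocker1 above 0.34 rad) or (horizontal distance between tube_white and place2 below 0.025 m and value of joint rocker2 above 0.34 rad) or (horizontal distance between tube_white and place3 below 0.025 m and value of joint rocker3 above 0.34 rad) or (horizontal distance between tube_white and place4 below 0.025 m and value of joint rocker4 above 0.34 rad))), for 0.2 s.
At the end, for the whole second after the job is handed in: The rockers of the orange-, blue- and white-capped tubes are on (above 0.34 of 0.40 rad), that of the black-capped place is off (below 0.12 rad), and the tubes stand still and upright in their holes (within 0.2 rad, bottom below 20 mm) (((horizontal distance between tube_orange and place1 below 0.025 m and value of joint rocker1 above 0.34 rad) or (horizontal distance between tube_orange and place2 below 0.025 m and value of joint rocker2 above 0.34 rad) or (horizontal distance between tube_orange and place3 below 0.025 m and value of joint rocker3 above 0.34 rad) or (horizontal distance between tube_orange and place4 below 0.025 m and value of joint rocker4 above 0.34 rad)) and ((horizontal distance between tube_blue and place1 below 0.025 m and value of joint rocker1 above 0.34 rad) or (horizontal distance between tube_blue and place2 below 0.025 m and value of joint rocker2 above 0.34 rad) or (horizontal distance between tube_blue and place3 below 0.025 m and value of joint rocker3 above 0.34 rad) or (horizontal distance between tube_blue and place4 below 0.025 m and value of joint rocker4 above 0.34 rad)) and ((horizontal distance between tube_white and place1 below 0.025 m and value of joint rocker1 above 0.34 rad) or (horizontal distance between tube_white and place2 below 0.025 m and value of joint rocker2 above 0.34 rad) or (horizontal distance between tube_white and place3 below 0.025 m and value of joint rocker3 above 0.34 rad) or (horizontal distance between tube_white and place4 below 0.025 m and value of joint rocker4 above 0.34 rad)) and ((horizontal distance between plug and place1 below 0.025 m and value of joint rocker1 below 0.12 rad) or (horizontal distance between plug and place2 below 0.025 m and value of joint rocker2 below 0.12 rad) or (horizontal distance between plug and place3 below 0.025 m and value of joint rocker3 below 0.12 rad) or (horizontal distance between plug and place4 below 0.025 m and value of joint rocker4 below 0.12 rad)) and angle between each of tube_orange, tube_blue, tube_white's own z axis and vertical below 0.2 rad and height (world z) of each of tube_orange, tube_blue, tube_white below 0.02 m and linear speed of each of tube_orange, tube_blue, tube_white below 0.02 m/s); the robot touches nothing.
It fails at once if the rocker of the place under the black cap is switched on ((horizontal distance between plug and place1 below 0.025 m and value of joint rocker1 above 0.2 rad) or (horizontal distance between plug and place2 below 0.025 m and value of joint rocker2 above 0.2 rad) or (horizontal distance between plug and place3 below 0.025 m and value of joint rocker3 above 0.2 rad) or (horizontal distance between plug and place4 below 0.025 m and value of joint rocker4 above 0.2 rad)).
It fails at once if a tube or the black cap is lifted, carried or knocked away (more than 20 mm) (distance of any of tube_orange, tube_blue, tube_white, plug from where it was at the start of the episode above 0.02 m).
It fails at once if another thing on the worktop is shifted or lifted by more than 30 mm (distance of any of slide_box, tin, objective_case, beaker, dish_brown from where it was at the start of the episode above 0.03 m).
It also fails if it takes over 45 s, if anything falls off the work surface, if the arm or the gripper's body presses on something with over 40 N, if the wrist force passes 120 N, or if a joint passes its speed limit or range.

## Working session

There is one attempt and no reset: what is moved stays moved. The work goes in short steps, Python scripts to look and compute and a tool call to move; the robot and the scene stay as the last step left them, time stands still between calls to the robot, and variables do not carry over. Pictures are saved under pics/ and viewed, and the job is handed in when it is done.

Besides the shell and the picture viewer there is one more tool, called in YAML: its name, and indented under it one key for each argument. drive_tool: Moves the arm, as the interface text tells. Its arguments: {"type":"object","properties":{"deltas":{"type":"array"},"claw":{"type":"number"},"force":{"type":"number"}},"required":["deltas"]}

```bash
mkdir -p pics; ls; python3 - <<'E'
from cell import r, snapshot, get_calibration
import cv2, numpy as np
print(r.get_state())
for n in("scene","top"):
    p,d=snapshot(n); cv2.imwrite(f"pics/{n}0.png",p); np.save(f"{n}0.npy",d); np.save(f"{n}0p.npy",p)
    print(get_calibration(n))
E
```

```text
pics
{'clock': 0.0, 'joints': array([-1.11299886e+00,  3.14208396e-01, -4.80806202e-02,  1.21020194e+00,
       -8.10820482e-06,  1.57081120e+00]), 'qd': array([-0.00111158,  0.00084625,  0.00121211, -0.00081632, -0.00012329,
        0.00128237]), 'tau': array([-7.40921987e-04, -5.39589393e+01,  3.39750588e+01,  1.91445061e-02,
       -1.78348373e-04, -5.08521396e-06]), 'ee_pos': array([ 264.92515348, -537.69746168,  230.4444586 ]), 'eef_rot': array([ 9.73918206e-01,  2.26897797e-01, -1.96214298e-04, -8.24291726e-04]), 'force': array([ 1.16353484,  0.0502244 , -0.6540162 ]), 'moment': array([-0.01540367, -0.03691478,  0.04543831]), 'grip_width': 85.35920598978944}
{'fov_y': 46.08219617154043, 'cx': 311.84423972515026, 'cy': 240.48631069918883, 'camera_from_world': array([[-7.01348131e-01, -7.12341326e-01, -2.60889657e-02,
         3.03964298e+02],
       [ 3.33662695e-01, -3.60415875e-01,  8.71073822e-01,
        -3.05941598e+02],
       [-6.29904759e-01,  6.02221082e-01,  4.90458727e-01,
        -1.07803927e+03],
       [ 0.00000000e+00,  0.00000000e+00,  0.00000000e+00,
         1.00000000e+00]])}
{'fov_y': 47.429329836989, 'cx': 321.57455290030674, 'cy': 237.47915179768003, 'camera_from_world': array([[-4.48563733e-02, -9.98992991e-01,  9.54121887e-04,
        -9.20980506e+01],
       [ 9.76698287e-01, -4.36546137e-02,  2.10130270e-01,
        -5.48576499e+02],
       [-2.09877015e-01,  1.03575710e-02,  9.77672931e-01,
        -1.39413901e+03],
       [ 0.00000000e+00,  0.00000000e+00,  0.00000000e+00,
         1.00000000e+00]])}
```

View pics/scene0.png

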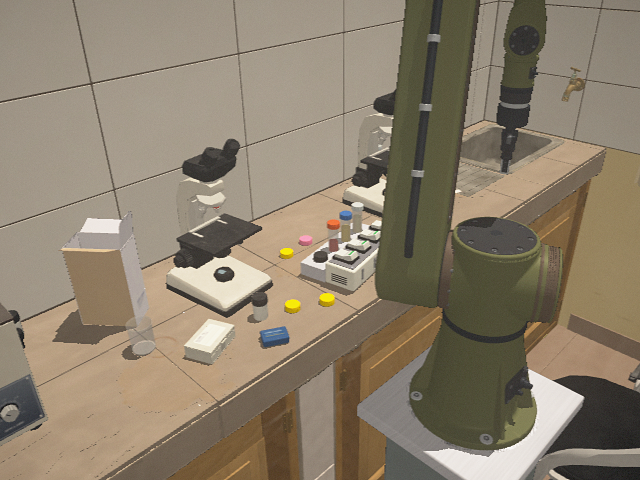

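View pics/top0.png

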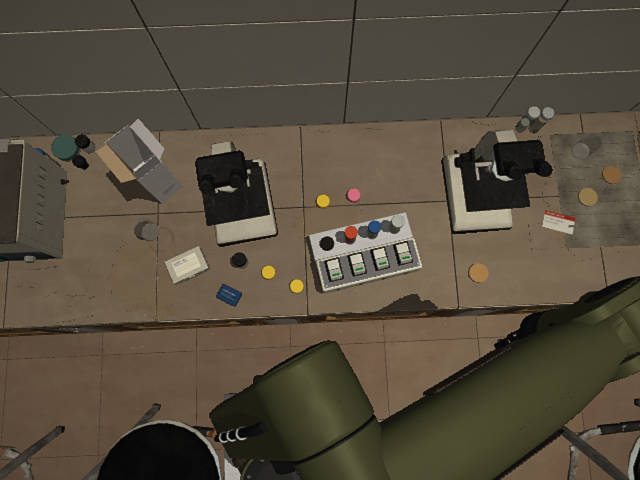

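The top view shows the stirrer with, from left: black cap (327,243), orange (350,233), blue (375,228) and white (397,222). The rockers are at about (335,267), (358,264), (381,259) and (404,253).

Possible mix-ups:
- Black cap: objective case lid (238,260), pink disc (353,195), yellow discs (323,201), (268,272), (296,286).
- Tubes: grey/white tubes at the back (535,115).

I'll crop the stirrer and measure.

```bash
cat > h.py <<'E'
import numpy as np, cv2
from cell import r, snapshot, get_calibration
def K(n):
    c=get_calibration(n); f=240/np.tan(np.radians(c['fov_y'])/2); return c,f
def ray(n,u,v,z):
    c,f=K(n); M=np.array(c['camera_from_world']); R=M[:3,:3]; t=M[:3,3]
    d=R.T@np.array([(u-c['cx'])/f,-(v-c['cy'])/f,-1]); o=-R.T@t
    return o+d*(z-o[2])/d[2]
def proj(n,P):
    c,f=K(n); M=np.array(c['camera_from_world']); p=M[:3,:3]@P+M[:3,3]
    return c['cx']+f*p[0]/-p[2], c['cy']+f*p[1]/p[2]
E
python3 - <<'E'
from h import *
p=np.load("top0p.npy"); d=np.load("top0.npy")
y0,y1,x0,x1=205,300,300,430
cv2.imwrite("pics/crop.png",cv2.resize(p[y0:y1,x0:x1],None,fx=6,fy=6,interpolation=cv2.INTER_CUBIC))
hsv=cv2.cvtColor(p,cv2.COLOR_BGR2HSV)
def blobs(m,z,nm,mn=6):
    m2=np.zeros_like(m); m2[y0:y1,x0:x1]=m[y0:y1,x0:x1]
    n,l,s,c=cv2.connectedComponentsWithStats(m2)
    for i in range(1,n):
        if s[i,4]>=mn: print(nm,c[i].round(1),s[i,4],ray("top",*c[i],z).round(1))
blobs(cv2.inRange(hsv,(40,60,40),(85,255,255)),87,"green")
blobs(cv2.inRange(hsv,(0,120,80),(10,255,255)),120,"orange")
blobs(cv2.inRange(hsv,(100,120,60),(125,255,255)),120,"blue")
blobs(cv2.inRange(hsv,(0,0,0),(180,255,45)),54,"black",30)
E
```

```text
green [405.4 257.2] 20 [ 476.1 -330.5   87. ]
green [382.4 262.8] 19 [ 463.9 -269.9   87. ]
green [358.6 268.6] 22 [ 451.7 -207.9   87. ]
green [335.6 274.1] 19 [ 440.2 -147.9   87. ]
orange [350.7 232.1] 130 [ 541.4 -190.8  120. ]
blue [374.2 226.4] 115 [ 553.6 -251.5  120. ]
black [326.6 243.1] 142 [ 529.  -129.3   54. ]
black [396.6 254.6] 55 [ 489.7 -313.1   54. ]
black [373.6 259.9] 49 [ 478.2 -251.2   54. ]
black [350.7 265.6] 47 [ 465.7 -189.9   54. ]
black [327.4 270.3] 47 [ 455.8 -128.1   54. ]
```

View pics/crop.png

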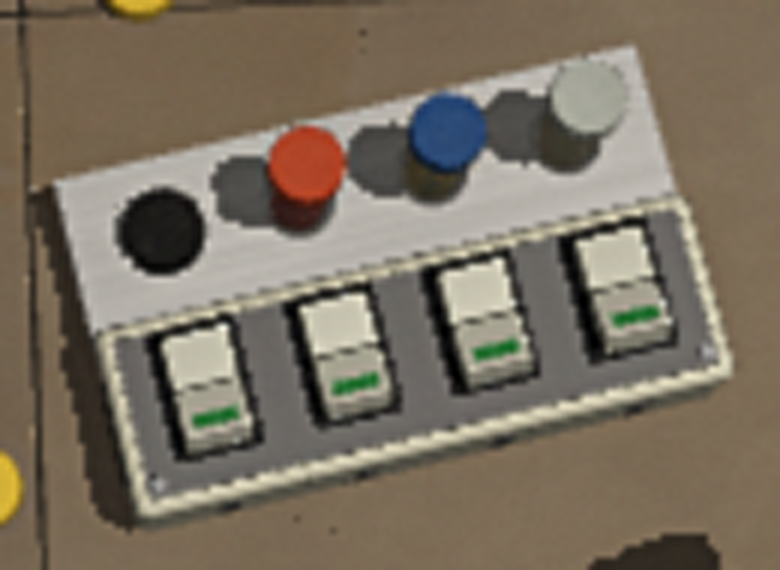

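The crop confirms black = place 1 (leave off), orange = 2, blue = 3, white = 4, all rockers off with green bars at the front. I'll close the gripper and move above rocker 2's green bar, squared to the stirrer (about 0.195 rad).

drive_tool:
  deltas:
    - [[1,-0.7,0,0.01],[3,-2,0,0.03],[6,-4,0,0.05],[9.4,-6.4,1,0.08],[13,-9,2,0.11],[17,-11.5,3,0.14],[21,-14.2,4.5,0.18],[25,-17,6,0.21],[28,-19.2,8,0.24],[30,-20.5,9.5,0.26],[31,-21.2,10.1,0.263],[31.3,-21.4,10.1,0.263]]
  claw: 0

```text
clock: 1.6
ee_pos: [451.2, -207.3, 130.2]
eef_rot: [0.995, 0.098, -0.0, -0.0]
force: [0.4, -0.5, 0.4]
grip_width: 0.3
```

```bash
python3 - <<'E'
from h import *
p,d=snapshot("scene"); q,_=snapshot("top")
a=cv2.resize(p[180:300,270:430],(800,600)[:2]) ; cv2.imwrite("pics/s1.png",cv2.resize(np.hstack([cv2.resize(p[190:310,270:430],(400,300)),cv2.resize(q[190:310,290:450],(400,300))]),(800,300)))
s=r.get_state(); print(s['ee_pos'],s['joints'].round(2))
E
```

```text
[ 451.58974459 -208.20486042  130.84044139] [-0.43  0.19 -0.45  0.93 -0.    2.51]
```

View pics/s1.png

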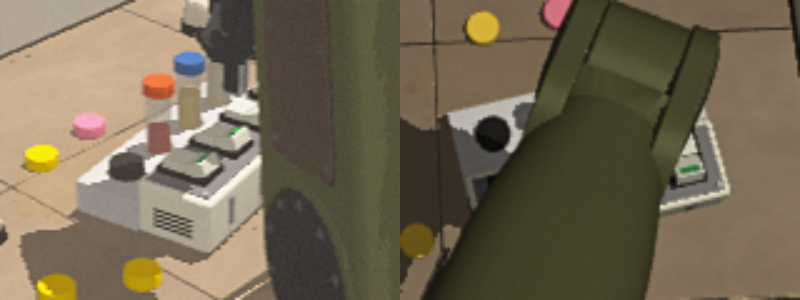

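drive_tool:
  deltas:
    - [[0,0,1.5,0],[0,0,3,0],[0,0,3.8,0],[0,0,4.2,0],[0,0,4.5,0],[0,0,4.8,0],[0,0,5.0,0],[0,0,5.1,0],[0,0,5.1,0],[0,0,5.1,0]]

```text
clock: 2.95
ee_pos: [451.6, -208.1, 79.9]
eef_rot: [0.995, 0.097, 0.0, 0.0]
force: [-3.2, 1.4, 6.9]
grip_width: -0.0
```

drive_tool:
  deltas:
    - [[0,0,0.05,0],[0,0,0.1,0],[0,0,0.1,0],[0,0,0.1,0]]

```text
clock: 3.45
ee_pos: [451.6, -208.1, 79.8]
eef_rot: [0.995, 0.097, 0.0, 0.0]
force: [-5.4, 1.9, 16.8]
grip_width: -0.0
```

At the hard stop (79.8 mm, force climbing to 17 N). I'll lift, shift 62 mm to rocker 3, and check rocker 2 before pressing.

drive_tool:
  deltas:
    - [[0,0,-1,0],[0,0,-3,0],[0,0,-5,0],[0,1.5,-5,0],[0,3.5,-5,0],[0,5.2,-5,0],[0,6.1,-5,0],[0,6.2,-5,0],[0,6.2,-5,0]]

```text
clock: 4.58
ee_pos: [463.1, -268.5, 128.0]
eef_rot: [0.995, 0.097, -0.0, -0.0]
force: [0.2, 0.4, 0.5]
grip_width: 0.2
```

```bash
python3 - <<'E'
from h import *
p,d=snapshot("scene"); q,_=snapshot("top")
cv2.imwrite("pics/s2.png",np.hstack([cv2.resize(p[190:310,270:430],(400,300)),cv2.resize(q[190:310,290:450],(400,300))]))
print(r.get_state()['ee_pos'])
E
```

```text
[ 463.19450805 -268.27330756  128.2189984 ]
```

View pics/s2.png

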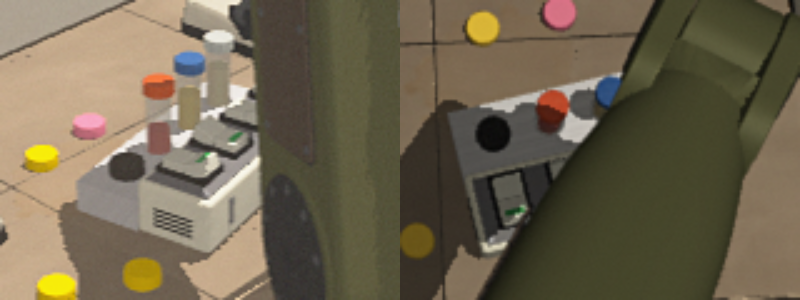

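The scene view shows rocker 2 with its green front level and rear raised (220,135), and rocker 1 unchanged. Next is rocker 3.

drive_tool:
  deltas:
    - [[0,0,1.5,0],[0,0,3,0],[0,0,3.7,0],[0,0,4.1,0],[0,0,4.4,0],[0,0,4.7,0],[0,0,4.9,0],[0,0,5.0,0],[0,0,5.0,0],[0,0,5.0,0]]

```text
clock: 5.92
ee_pos: [463.6, -269.0, 79.9]
eef_rot: [0.995, 0.097, 0.0, 0.0]
force: [-6.0, 2.4, 14.9]
grip_width: 0.1
```

Rocker 3 is at its stop, held with about 15 N. Moving on to rocker 4.

drive_tool:
  deltas:
    - [[0,0,-1,0],[0,0,-3,0],[0,0,-5,0],[0,1.5,-5,0],[0,3.5,-5,0],[0,5.2,-5,0],[0,6.1,-5,0],[0,6.2,-5,0],[0,6.2,-5,0]]

```text
clock: 7.05
ee_pos: [475.1, -329.3, 128.0]
eef_rot: [0.995, 0.097, -0.0, -0.0]
force: [0.3, 0.4, -1.1]
grip_width: 0.0
```

```bash
python3 - <<'E'
from h import *
p,d=snapshot("scene"); q,_=snapshot("top")
cv2.imwrite("pics/s3.png",np.hstack([cv2.resize(p[190:310,270:430],(400,300)),cv2.resize(q[190:310,290:450],(400,300))]))
print(r.get_state()['ee_pos'])
E
```

```text
[ 475.22563903 -329.08057478  128.24496748]
```

View pics/s3.png

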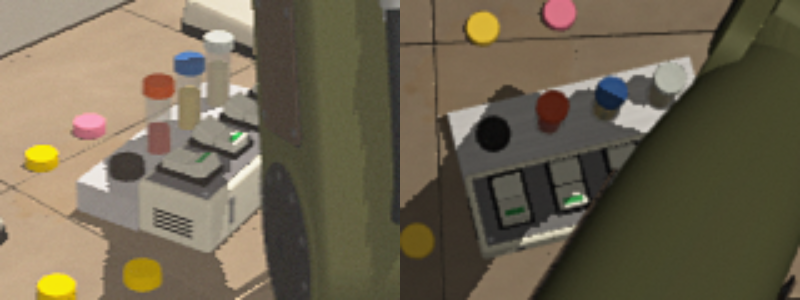

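The tubes and cap are in place. Rocker 2 is on, with its shape clearly different from rocker 1, which is off. Pressing rocker 4.

drive_tool:
  deltas:
    - [[0,0,1.5,0],[0,0,3,0],[0,0,3.7,0],[0,0,4.1,0],[0,0,4.4,0],[0,0,4.7,0],[0,0,4.9,0],[0,0,5.0,0],[0,0,5.0,0],[0,0,5.0,0]]

```text
clock: 8.4
ee_pos: [475.6, -329.9, 79.9]
eef_rot: [0.995, 0.097, 0.0, 0.0]
force: [-5.3, 1.7, 13.5]
grip_width: -0.1
```

drive_tool:
  deltas:
    - [[0,0,-1,0],[0,0,-3,0],[0,0,-6,0],[-1,0.7,-9,0],[-3,2,-12,0],[-6,4,-14,0],[-10,6.6,-15,0],[-14,9.2,-15,0],[-18,11.9,-15,0],[-22,14.5,-15,0],[-24,16,-15,0],[-24.6,16.3,-15,0]]

```text
clock: 9.9
ee_pos: [264.8, -538.2, 228.3]
eef_rot: [0.995, 0.096, 0.0, 0.0]
force: [-0.0, -0.3, -0.8]
grip_width: -0.1
```

```bash
python3 - <<'E'
from h import *
p,d=snapshot("scene"); q,dq=snapshot("top")
cv2.imwrite("pics/s4.png",cv2.resize(q[205:300,300:430],None,fx=6,fy=6,interpolation=cv2.INTER_CUBIC))
d0=np.load("top0.npy"); p0=np.load("top0p.npy")
df=cv2.absdiff(p0,q).max(2); m=((df>40)*255).astype(np.uint8); m[330:]=0
n,l,s,c=cv2.connectedComponentsWithStats(m)
print([ (s[i].tolist()) for i in range(1,n) if s[i,4]>8])
# bars
hsv=cv2.cvtColor(q,cv2.COLOR_BGR2HSV)
g=cv2.inRange(hsv,(40,60,40),(85,255,255)); g[:205]=0;g[300:]=0
n,l,s,c=cv2.connectedComponentsWithStats(g)
print([(c[i].round(1).tolist(),s[i,4].item()) for i in range(1,n) if s[i,4]>6])
print(r.get_state()['ee_pos'])
E
```

```text
[[396, 242, 12, 5, 18], [399, 255, 13, 9, 60], [377, 261, 12, 9, 51], [354, 267, 12, 8, 50], [514, 326, 6, 4, 13]]
[([405.1, 258.3], 20), ([1.7, 260.3], 10), ([382.3, 263.6], 20), ([358.7, 269.4], 22), ([335.6, 274.1], 19)]
[ 265.57417266 -537.13985668  228.2811583 ]
```

View pics/s4.png

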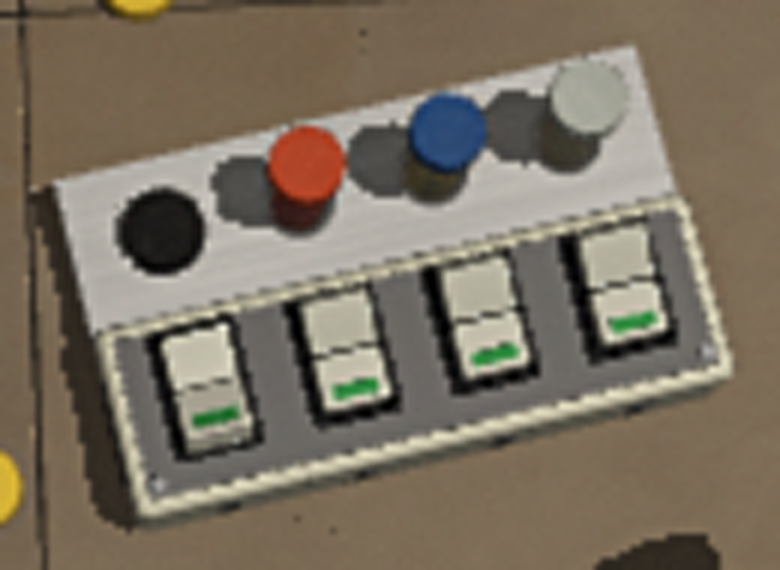

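Rockers 2, 3 and 4 now have bright, level front halves, and rocker 1 is unchanged (off). On the worktop, only the pressed rockers have changed.

```bash
python3 -c "
from cell import r
print(r.get_state()['qd'].round(4)); print(r.finish_job())"
```

```text
[ 0.0235 -0.0083 -0.0083  0.003   0.0056  0.0061]
the job is handed in; nothing more can be done
None
```

I pressed the rockers in the required order with the closed fingertips: orange (place 2), blue (place 3), then white (place 4). The rocker under the black cap (place 1) was left off. The job was handed in at about 10 s.

Each press reached the hard stop at about 79.9 mm with 13–17 N. The final top image shows rockers 2–4 on and rocker 1 off. Compared with the start image, only the three pressed rockers changed on the worktop, so the tubes and black cap stayed where they were. The arm was backed away and touching nothing at hand-in. I did not measure the rocker angles directly, but no check failed or disagreed.

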